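Slip the packing divider between two dishes

ROBOT

A 6-joint arm with a two-finger parallel gripper is mounted at the origin on the work surface. World frame = base frame: x ahead of the robot, y to its left, z up, the work surface at z = 0. Lengths are in m, angles in rad, forces in N, time in s.
With the tool pointing down it reaches from about 0.35 to 1 m from the base axis. Payload 7.1 kg.
Tool frame: the origin (TCP) lies between the finger pads; the fingertips stand 22 mm ahead of it and the grasp point (between the pads) lies 3 mm ahead of it; z points along the fingers, y is the line along which they close (so a half turn about z gives the same grasp; the last joint's range is limited). The gripper opens to 85 mm and grips with 20 to 120 N. Pads are 22 mm wide; open, the fingers measure 114 mm over their backs; the gripper's body (76 mm by 85 mm) begins 54 mm behind the grasp point. The pads swing forward as they close: fully open they stand 13 mm farther back than shut.
Start: joints at [-1.292, 0.423, 1.63, -0, 1.089, -0.019], TCP at [0.183, -0.597, 0.253] pointing down, gripper open.
Joint ranges: [-3, 3], [-0.9, 2.11], [0.09, 2.58], [-1.31, 4.45], [0.11, 2.69], [-2.54, 2.54]. Speed limits (rad/s): [2.39, 2.39, 3.01, 3.14, 3.14, 3.14].

INTERFACE

Orientations are given as a rotation vector (axis times angle).
In Python, from rig import manip gives the robot as it stands. The module is installed in compiled form; this text tells all that it offers. Calls block until the motion is done:
- manip.move_to(position, orientation): joint-space move of the TCP to a pose.
- manip.servo_line(position, orientation=None, rate=0.15): straight line of the TCP; orientation=None keeps the orientation; rate is the mean speed in m/s.
- manip.set_joints(angles): joint-space move.
- manip.command_gripper(opening, f_grip=None): finger opening in m; f_grip is the grip in N (None keeps the last); returns when the fingers have stopped.
- manip.hold(seconds).
- manip.solve_ik(position, orientation): joint angles nearest the present ones, or None.
- manip.camera(name): name is "scene" or "top"; returns a dict with "image" (420x560x3 uint8, red, green, blue), "fx", "fy", "cx", "cy" (pixels), "cam_to_world" (4x4, takes a point from camera to world coordinates). Camera axes: x right, y down, z forward; pixel columns grow to the right and rows downward; lengths in m; the calibration is good to about 2 mm. A picture is of the moment at which its call begins. There is no depth.
A pose or a line that the arm cannot do raises manip.IKError and nothing moves.
- manip.sign_off(): hands the job in; it is judged then, once.
Readings, each from a call of its own:
- manip.get_time(): time.
- manip.get_joint_positions(): joint angles.
- manip.get_joint_vel(): joint speeds.
- manip.get_tau(): joint torques, N m.
- manip.get_position(): TCP position.
- manip.get_ee_rot(): TCP orientation.
- manip.get_contact_force(): force on the tool from outside, world axes, zero at the start.
- manip.get_torque(): the same for the moment, N m.
- manip.get_width(): finger opening in m.
- manip.get_grip_force(): force on a finger pad.
Only numpy, scipy, OpenCV 4.12 (cv2) and the standard library are available. Lean on these libraries where they do the work, as an engineer would, in place of code of your own. Each camera call takes 0.05 s, during which the arm holds its last target. There are 200 camera calls.

TASK

Two baking dishes stand on edge, close together, in the packing tray. Take the wide plywood divider out of the wooden stand and slide it straight down between the two dishes, spreading them, until its foot rests on the tray floor; let go with the divider upright, squared to the dishes and roughly centred along them, both dishes still standing in the tray. Leave the smaller divider in the stand, and do not knock a dish over.

Things in the scene. Friction and masses are not known exactly. Their poses are not given: they have to be found in the camera images.
- wide_divider: the divider to use: plywood, 120 mm wide (x), 22 thick (y), 175 tall (z up), 0.2 kg. Origin: centre of the foot's lower edge. The foot tapers from 22 mm thick at 30 mm height to 5 mm at the bottom; above 120 mm height only a central hand tab 45 mm wide (x), 22 thick, 55 tall. It stands loose and upright in a slot of the wooden stand; lift it straight up to clear the slot.
- narrow_divider: the divider to leave alone, in the stand's other slot: same thickness, tab, foot, origin and axes as the wide one but only 70 mm wide and 130 mm tall; carry the wide one over or round it. Stand: fixed, 160 x 170 mm, slots 100 mm apart, 26 mm wide, their floor 10 mm and their walls' tops 65 mm above the bench; low cleats keep each foot centred, so a divider leans by 4 degrees at most.
- dish_a: white glazed stoneware baking dish 150 mm long (x), 45 deep (y), 100 high (z up), 0.5 kg, loose, standing on a long side; its flat bottom faces dish b (+y), open side away. Origin: centre of its 150 x 45 underside. The dishes stand parallel with 12 to 16 mm between them and slide apart easily when wedged (friction about 0.35).
- dish_b: the second dish, a mirror image of dish a, on a's +y side: its flat bottom faces dish a (-y). Same size, origin and axes. Both stand in a fixed plywood packing tray 190 x 190 mm, its floor 6 mm and its rim 30 mm above the bench, with at least 15 mm of free floor beyond each dish. The small end handles stick out 21 mm.
Not all that is in view belongs to the job. Leave any black or red look-alike of the wide_divider alone.

How it is judged:
By the outcome, as a careful person would: the job done as asked, in the order asked, and still so for the second after the job is handed in, with the robot touching nothing.
It also fails if it takes over 45 s, if anything falls off the work surface, if the arm or the gripper's body presses on something with over 40 N, if the wrist force passes 120 N, or if a joint passes its speed limit or range.

## Working session

There is one attempt and no reset: what is moved stays moved. The work goes in short steps, each a Python script; the robot and the scene stay as the last script left them, time stands still between calls to the robot, and variables do not carry over. Pictures are saved under pics/ and viewed, at most 10 in all, crops included, and the job is handed in when it is done.

```bash
mkdir -p pics
python3 - <<'E'
from rig import manip
import cv2,numpy as np
for n in("scene","top"):
    c=manip.camera(n);cv2.imwrite(f"pics/{n}0.png",cv2.resize(c["image"][:,:,::-1],(800,600),interpolation=cv2.INTER_CUBIC))
    np.savez(n+"0.npz",**c);print(n,c["fx"],c["fy"],c["cx"],c["cy"],np.round(c["cam_to_world"],3).tolist())
print(manip.get_ee_rot(),manip.get_time())
E
```

```text
scene 544.3843261467963 544.3843261467963 280.0172303809281 209.64761692818502 [[-0.493, 0.695, -0.524, 1.099], [0.87, 0.393, -0.297, 0.339], [-0.0, -0.602, -0.798, 0.931], [0.0, 0.0, 0.0, 1.0]]
top 519.1557759418503 519.1557759418503 277.0048962774628 209.96812016251388 [[-0.062, -0.977, 0.206, 0.286], [-0.998, 0.06, -0.015, 0.016], [0.002, -0.207, -0.978, 1.157], [0.0, 0.0, 0.0, 1.0]]
[-3.10543964e+00 -4.65936946e-01  3.04408307e-04] 0.1
```

View pics/scene0.png

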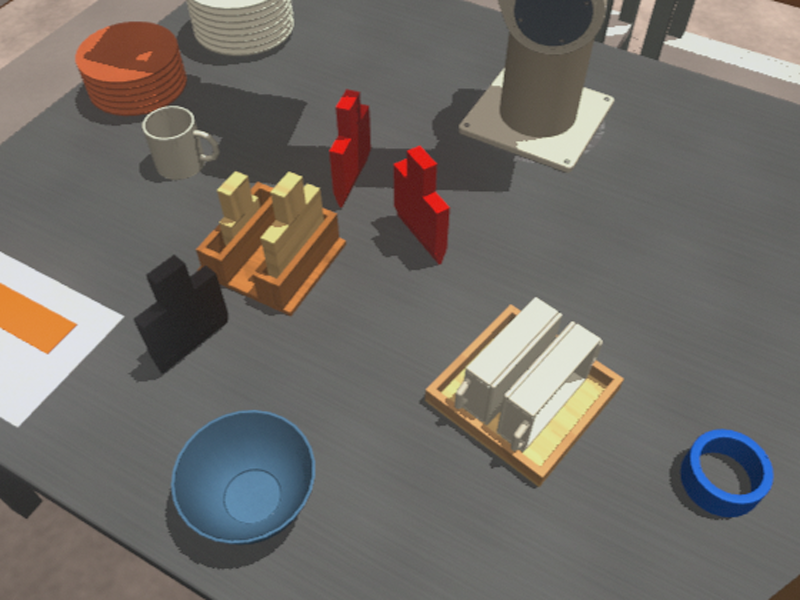

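View pics/top0.png

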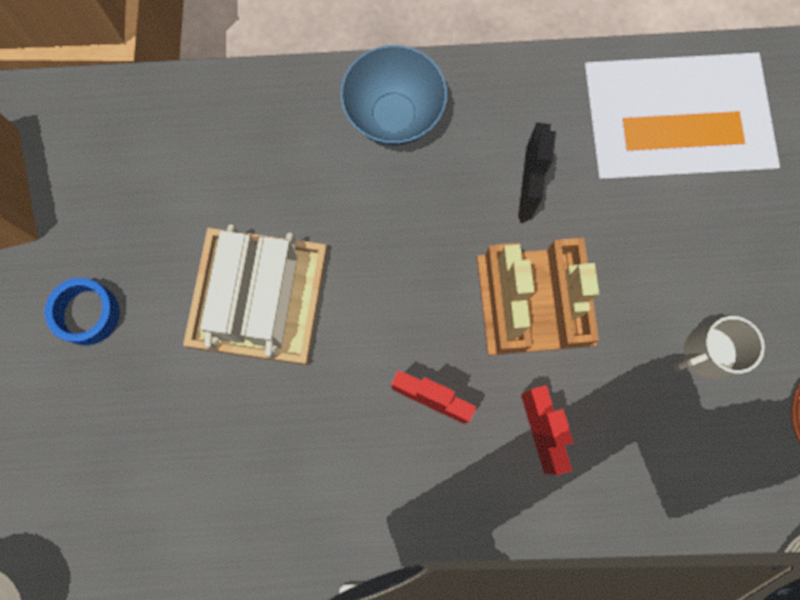

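Candidates for the wide divider, in view pixels:
- Plywood in the near slot: scene (290,215), top (520,285).
- Plywood in the far slot: scene (237,205), top (583,285). It is narrower, so it is the small one.
- Red look-alikes: scene (350,150) and (425,200).
- Black look-alike: scene (180,310).

I choose the plywood one in the slot nearer the tray and check it in a close crop.

```bash
cat > h.py <<'E'
import cv2,numpy as np
def crop(img,x0,y0,w=100,s=4):
    im=cv2.resize(img[y0:y0+w*3//2,x0:x0+w,::-1],None,fx=s,fy=s,interpolation=cv2.INTER_CUBIC)
    for k in range(0,w,10): cv2.putText(im,str(x0+k),(k*s,10),0,.33,(0,255,255),1);cv2.line(im,(k*s,12),(k*s,18),(0,255,255),1)
    for k in range(0,w*3//2,10): cv2.putText(im,str(y0+k),(0,k*s+4),0,.33,(0,255,255),1);cv2.line(im,(22,k*s),(28,k*s),(0,255,255),1)
    return im
def P(c):
    M=np.linalg.inv(c["cam_to_world"])[:3]
    return np.array([[c["fx"],0,c["cx"]],[0,c["fy"],c["cy"]],[0,0,1]])@M
def tri(cs,pts):
    A=[]
    for c,(u,v) in zip(cs,pts):
        p=P(c);A+=[u*p[2]-p[0],v*p[2]-p[1]]
    A=np.array([a/np.linalg.norm(a[:3]) for a in A])
    X=np.linalg.lstsq(A[:,:3],-A[:,3],rcond=None)[0];return X
def onz(c,uv,z):
    T=np.array(c["cam_to_world"]);d=T[:3,:3]@[(uv[0]-c["cx"])/c["fx"],(uv[1]-c["cy"])/c["fy"],1]
    return T[:3,3]+d*(z-T[2,3])/d[2]
E
python3 - <<'E'
from h import *
s=np.load("scene0.npz")["image"];t=np.load("top0.npz")["image"]
cv2.imwrite("pics/stand.png",np.hstack([crop(s,140,110),crop(t,330,140)]))
cv2.imwrite("pics/dish.png",np.hstack([crop(s,320,200),crop(t,130,140)]))
E
```

```text
(no output)
```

View pics/stand.png

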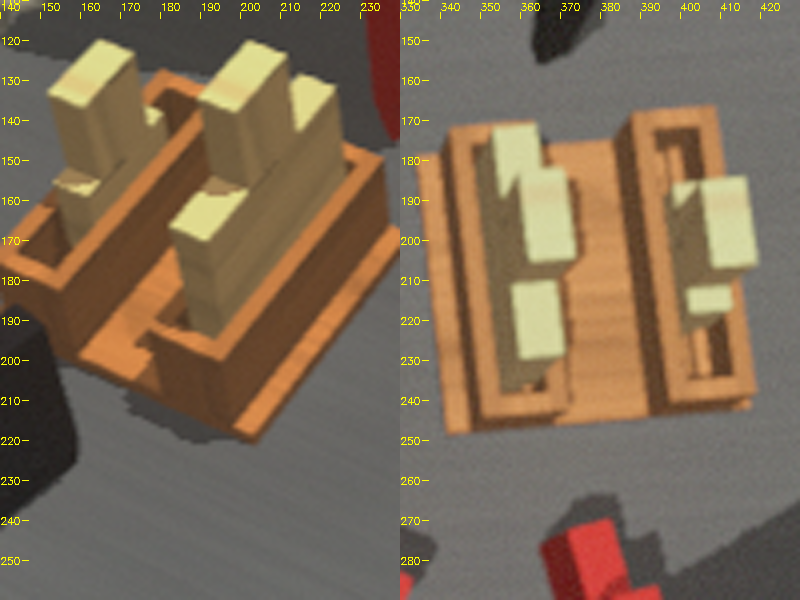

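View pics/dish.png

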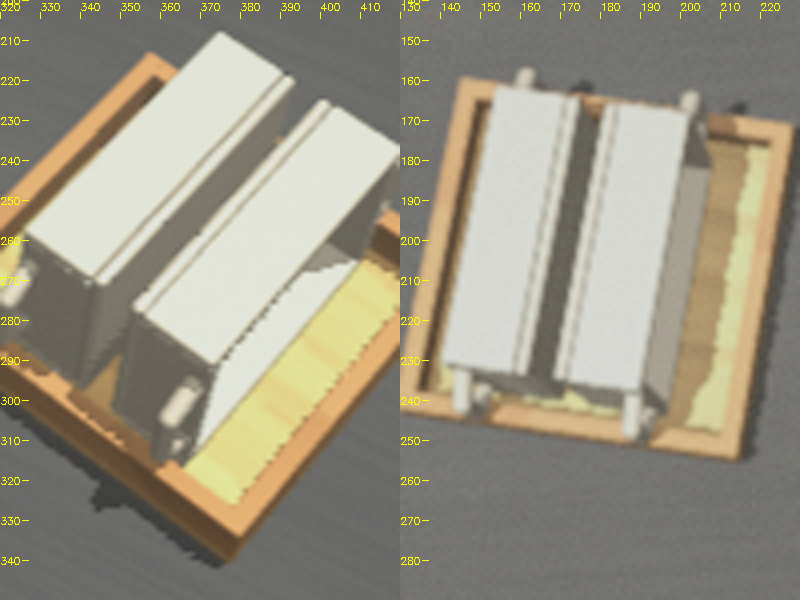

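The crops confirm the choice: the wide divider, with a shoulder on both sides of the tab, stands in the slot nearer the tray (tab top at scene ~(201,129), top ~(367,194), native pixels). The dishes' inner edges are sharp in both views. Next I triangulate.

```bash
python3 - <<'E'
from h import *
np.set_printoptions(precision=4,suppress=True)
s=np.load("scene0.npz");t=np.load("top0.npz")
S=lambda x,y,o:(x/4+o[0],y/4+o[1])
so,to=(140,110),(330-100,140)
tab=[((198,95),(562,168)),((235,112),(519,172)),((250,40),(577,258)),((288,52),(532,263))]
T=np.array([tri([s,t],[S(*a,so),S(*b,to)]) for a,b in tab])
print(T,T.mean(0))
d=(T[0]+T[1]-T[2]-T[3])/2;print("len",d,np.linalg.norm(d),np.degrees(np.arctan2(d[1],d[0])), "thick",np.linalg.norm(T[1]-T[0]))
# shoulders of wide/stand: top-view points at wall top z=.065
for n,p in {"shoulder+x outer":(515,123),"sh-x outer":(540,358),"stand slot":(490,405)}.items(): print(n,onz(t,S(*p,to),.13))
so,to=(320,200),(130-100,140)
D={"L+x in":((135,305),(497+81,97)),}
L=[((135,305),(578,97)),((215,365),(497,87)),((325,100),(523,375)),((400,147),(443,362))]
R=[((103,285),(607,102)),((25,232),(690,107)),((293,80),(556,378)),((220,32),(640,390))]
E
python3 - <<'E'
import sys;sys.path.insert(0,".")
from h import *
np.set_printoptions(precision=4,suppress=True)
s=np.load("scene0.npz");t=np.load("top0.npz")
S=lambda x,y,o:(x/4+o[0],y/4+o[1])
so,to=(320,200),(30,140)
L=[((135,305),(578,97)),((215,365),(497,87)),((325,100),(523,375)),((400,147),(443,362))]
# top image: inner edge of L is x larger; R inner edge x smaller
R=[((103,285),(607,102)),((25,232),(690,107)),((293,80),(556,378)),((220,32),(640,390))]
for n,Q in(("L",L),("R",R)):
    X=np.array([tri([s,t],[S(*a,so),S(*b,to)]) for a,b in Q]);print(n);print(X,X.mean(0))
    for i,j in((0,2),(1,3)):
        d=X[i]-X[j];print(np.linalg.norm(d),np.degrees(np.arctan2(d[1],d[0])))
    Z=np.array([onz(t,S(*b,to),.106) for a,b in Q]);print(Z)
Z=np.array([onz(t,S(*p,to),.03) for p in((460,77),(795,125),(740,460),(395,412))]);print("tray",Z,Z.mean(0))
E
```

```text
[[ 0.5349 -0.1826  0.1828]
 [ 0.5345 -0.1617  0.1813]
 [ 0.4898 -0.1848  0.1808]
 [ 0.4885 -0.1628  0.1819]] [ 0.5119 -0.1729  0.1817]
len [0.0455 0.0017 0.0007] 0.04553823346276046 2.1146174721917803 thick 0.02095031938098094
shoulder+x outer [ 0.5742 -0.1725  0.13  ]
sh-x outer [ 0.4514 -0.1734  0.13  ]
stand slot [ 0.4292 -0.1462  0.13  ]
L
[[0.6193 0.2123 0.1024]
 [0.6282 0.2548 0.1008]
 [0.473  0.2435 0.0992]
 [0.4821 0.2839 0.101 ]] [0.5507 0.2486 0.1008]
0.14962540391249085 -12.055241547193976
0.14893428102046005 -11.273173273270112
[[0.6189 0.2097 0.106 ]
 [0.627  0.2522 0.106 ]
 [0.4722 0.2409 0.106 ]
 [0.4814 0.2818 0.106 ]]
R
[[0.6162 0.1964 0.1015]
 [0.6099 0.1535 0.1029]
 [0.4703 0.2262 0.1001]
 [0.4611 0.1841 0.0998]] [0.5394 0.1901 0.1011]
0.14894739851720215 -11.567637346395324
0.151866835738985 -11.610522908833289
[[0.6152 0.1945 0.106 ]
 [0.6098 0.151  0.106 ]
 [0.4696 0.2241 0.106 ]
 [0.4607 0.1813 0.106 ]]
tray [[0.6588 0.2902 0.03  ]
 [0.619  0.102  0.03  ]
 [0.4315 0.14   0.03  ]
 [0.4694 0.3274 0.03  ]] [0.5447 0.2149 0.03  ]
```

Sizes agree with the text: the tab is 45.5 × 21 mm with its top at 0.182, and the dishes are 150 mm long. I grasp, lift and carry to above the gap.

```bash
cat >> h.py <<'E'
from scipy.spatial.transform import Rotation as Ro
def down(deg):
    a=np.radians(deg);c,s=np.cos(a),np.sin(a)
    return Ro.from_matrix(np.array([[c,s,0],[s,-c,0],[0,0,-1]])).as_rotvec()
E
python3 - <<'E'
from h import *
from rig import manip as m
np.set_printoptions(precision=3,suppress=True)
o=down(1)
print(m.solve_ik([.512,-.173,.30],o),m.solve_ik([.544,.219,.29],down(-11.7)))
m.command_gripper(.06)
m.move_to([.512,-.173,.30],o)
m.servo_line([.512,-.173,.161])
print(m.get_contact_force())
m.command_gripper(0.0,f_grip=80)
print(m.get_width(),m.get_grip_force(),m.get_contact_force(),m.get_torque(),m.get_time())
m.servo_line([.512,-.173,.20],rate=.08);print(m.get_contact_force())
m.servo_line([.512,-.173,.36],rate=.2)
print(m.get_width(),m.get_contact_force(),m.get_time())
m.move_to([.544,.219,.36],down(-11.7))
m.servo_line([.544,.219,.285])
m.hold(.3)
print(m.get_position(),m.get_width(),m.get_contact_force(),m.get_time())
for n in("scene","top"):
    c=m.camera(n);np.savez(n+"1.npz",**c)
s=np.load("scene1.npz")["image"];t=np.load("top1.npz")["image"]
cv2.imwrite("pics/above.png",np.hstack([crop(s,330,110),crop(t,130,120)]))
E
```

```text
[-0.348  0.245  1.773 -0.     1.123  1.205] [0.362 0.327 1.684 0.    1.131 2.137]
[0.29  0.112 0.067]
0.02127052476520534 78.74008297920227 [-1.238 -0.148  6.507] [0.102 0.107 0.032] 3.9333
[-1.062 -0.168 -2.721]
0.021087394924319384 [-0.003 -0.27  -2.061] 5.525
[0.544 0.219 0.286] 0.021565332688590885 [-0.786 -0.355 -1.566] 7.9333
```

View pics/above.png

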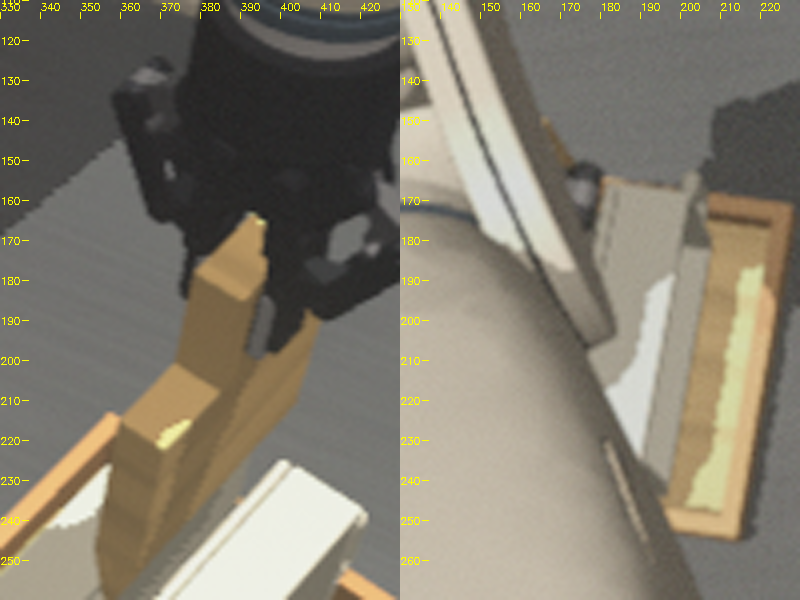

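The top view is blocked by the arm. The scene view shows the divider upright in the grip above the gap (shoulder corner at ~(371,222)). I look at the foot in the scene view with the predicted divider and gap drawn in.

Run:
```python
from h import *
c=np.load("scene1.npz")
x0,y0,k=310,200,7
im=cv2.resize(c["image"][y0:y0+85,x0:x0+114,::-1],None,fx=k,fy=k,interpolation=cv2.INTER_CUBIC)
p=P(c)
def pr(X):
    q=p@np.r_[X,1];q=q[:2]/q[2];return q
def dot(X,col):
    q=pr(X);cv2.circle(im,tuple(int(v) for v in ((q-[x0,y0]+.5)*k)),3,col,-1);return q
a=np.radians(-11.7);ex=np.array([np.cos(a),np.sin(a),0]);ey=np.array([-np.sin(a),np.cos(a),0])
o=np.array([.544,.219,.285-.151])
for x in(-.06,.06):
  for y,z in((-.0025,0),(.0025,0),(-.011,.03),(.011,.03),(-.011,.12),(.011,.12)):
    q=dot(o+x*ex+y*ey+[0,0,z],(0,0,255));print(x,y,z,q.round(1))
cv2.imwrite("pics/foot.png",im)
```

```text
-0.06 -0.0025 0 [394.  215.2]
-0.06 0.0025 0 [396.3 216.6]
-0.06 -0.011 0.03 [392.8 202.6]
-0.06 0.011 0.03 [403.2 209.1]
-0.06 -0.011 0.12 [401.8 169.2]
-0.06 0.011 0.12 [413.1 175.9]
0.06 -0.0025 0 [354.6 257.4]
0.06 0.0025 0 [356.9 259. ]
0.06 -0.011 0.03 [352.5 245.1]
0.06 0.011 0.03 [363.1 252.3]
0.06 -0.011 0.12 [358.6 213.1]
0.06 0.011 0.12 [370.2 220.7]
```

View pics/foot.png

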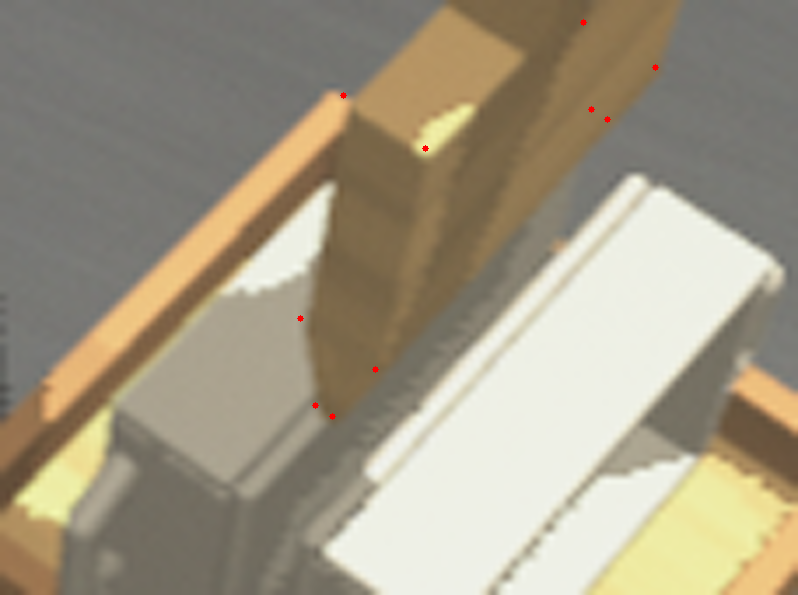

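The prediction matches the divider within ~1 px, with the foot tip at ~(356,258). I get the gap centre from this same camera so the biases cancel, then insert with force checks.

Run:
```python
from h import *
np.set_printoptions(precision=4,suppress=True)
s=np.load("scene0.npz")
Z=np.array([onz(s,(x/4+320,y/4+200),.106) for x,y in((135,305),(325,100),(103,285),(293,80))]);print(Z,Z.mean(0))
# actual divider corner seen vs predicted: foot edge ends & +x shoulder corners
for (u,v),z,n in(((426,150),.254,"sh +y"),((353,107),.254,"sh -y"),((335,418),.134,"foot +y"),((380,362),.164,'taper +y'),((309,318),.164,'taper -y')):
    X=onz(s,(u/7-.5+310,v/7-.5+200),z)
    a=np.radians(-11.7);d=X-[.544,.219,z];print(n,"local x,y",d@[np.cos(a),np.sin(a),0],d@[-np.sin(a),np.cos(a),0])
```

```text
[[0.6206 0.2146 0.106 ]
 [0.4777 0.2453 0.106 ]
 [0.6184 0.1982 0.106 ]
 [0.4743 0.228  0.106 ]] [0.5477 0.2215 0.106 ]
sh +y local x,y 0.060211356909115575 0.011398829812222537
sh -y local x,y 0.06125869601434021 -0.007577728107860759
foot +y local x,y 0.059857503920972374 0.003263335489698076
taper +y local x,y 0.05742198708364241 0.010544320876011409
taper -y local x,y 0.058485566669330316 -0.009676202457527896
```

Run:
```python
from h import *
from rig import manip as m
np.set_printoptions(precision=2,suppress=True)
x,y=.5457,.2199
o=down(-11.7)
m.servo_line([x,y,.265],o,rate=.06)
f0=m.get_contact_force();print("f0",f0)
z=.265
while z>.1575:
    z=max(z-.008,.1572)
    m.servo_line([x,y,z],o,rate=.06)
    f=m.get_contact_force()-f0;print(round(z-.151,3),f,m.get_torque())
    if np.linalg.norm(f)>25: print("STOP");break
print(m.get_time(),m.get_position(),m.get_width())
m.hold(.2)
c=m.camera("scene");np.savez("scene2.npz",**c)
cv2.imwrite("pics/in.png",crop(c["image"],310,130,130,4))
```

```text
f0 [ 0.48  0.25 -1.3 ]
0.106 [-0.56 -0.98 -0.62] [-0.01  0.    0.  ]
0.098 [-1.56 -1.43 -0.26] [-0.1   0.06 -0.03]
0.09 [-0.63 -2.18 -1.62] [-0.4   0.12 -0.06]
0.082 [-0.46  0.28 -1.05] [ 0.06 -0.05 -0.1 ]
0.074 [-0.58 -0.27 -1.45] [ 0.03 -0.09 -0.06]
0.066 [-0.24  0.08 -1.29] [ 0.01 -0.09 -0.1 ]
0.058 [-0.   -0.41 -1.95] [-0.04 -0.05 -0.08]
0.05 [-0.16 -0.07 -1.49] [-0.   -0.13  0.01]
0.042 [-0.49 -1.43 -2.09] [-0.16 -0.05 -0.11]
0.034 [-0.08 -0.29 -0.78] [-0.07  0.03  0.05]
0.026 [-0.97  0.42 -0.41] [ 0.02 -0.03 -0.03]
0.018 [-0.7  -0.11 -1.68] [ 0.05 -0.02  0.  ]
0.01 [-0.76 -0.9  -1.43] [ 0.06  0.01 -0.02]
0.006 [-0.16 -1.13  4.57] [-0.03  0.01  0.06]
12.45 [0.55 0.22 0.16] 0.02148162828659255
```

View pics/in.png

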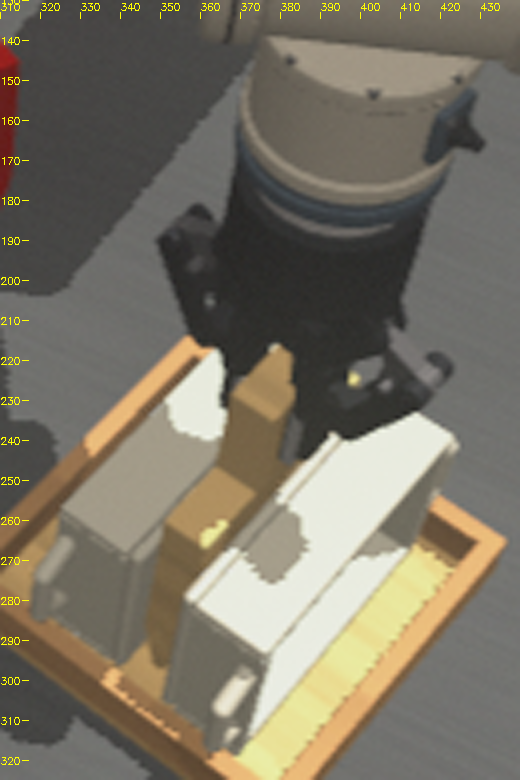

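The divider sits between the two standing dishes with its foot on the floor (contact +6 N, foot end at ~(350,295)). I release, retreat and look.

Run:
```python
from h import *
from rig import manip as m
m.servo_line([.5457,.2199,.1566],rate=.03);print(m.get_contact_force())
m.command_gripper(.055);m.hold(.2);print(m.get_contact_force())
m.servo_line([.5457,.2199,.32],rate=.15)
q=m.get_joint_positions();q=np.array(q);q[0]-=1.0;m.set_joints(q);m.hold(.3)
print(m.get_time())
im=[]
for n,x,y in(("scene",320,170),("top",130,130)):
    c=m.camera(n);np.savez(n+"3.npz",**c);im.append(crop(c["image"],x,y))
cv2.imwrite("pics/end.png",np.hstack(im))
```

```text
[-0.20435478 -0.4318763   9.84512466]
[ 0.65548682  0.47477529 -0.41885579]
17.15
```

View pics/end.png

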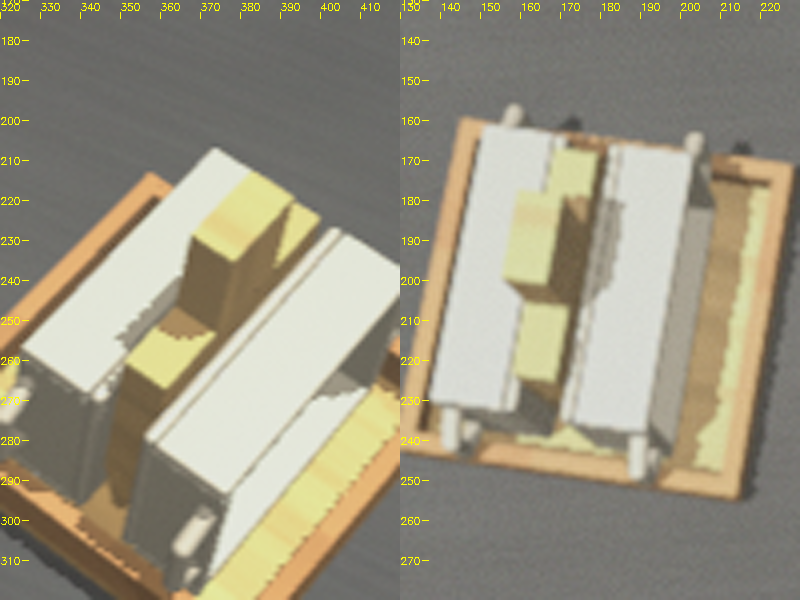

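Both dishes stand in the tray with the divider between them (tab top at scene ~(381,224), top ~(163,189)). One quick check that it is upright and centred, then hand in.

Run:
```python
from h import *
np.set_printoptions(precision=4,suppress=True)
s=np.load("scene3.npz");t=np.load("top3.npz")
f=lambda L:np.array([tri([s,t],[(a[0]/4+320,a[1]/4+170),((b[0]-400)/4+130,b[1]/4+130)]) for a,b in L])
T=f([((190,235),(561,194)),((235,262),(517,190)),((253,170),(548,286)),((298,200),(503,280))])
d=T[0]+T[1]-T[2]-T[3];print("tab",T.mean(0),np.degrees(np.arctan2(d[1],d[0])))
D=f([((150,438),(564,422)),((95,395),(518,412))]);print("-dish +x inner? skip")
top=np.array([onz(t,((x-400)/4+130,y/4+130),.106) for x,y in((570,135),(518,412),(613,146),(564,422))]);print("dish inner",top,top.mean(0))
for i,j in((0,1),(2,3)):
    d=top[i]-top[j];print(np.degrees(np.arctan2(d[1],d[0])))
sh=np.array([onz(t,((x-400)/4+130,y/4+130),.126) for x,y in((553,150),(599,152),(515,378),(560,384))]);print("shoulder",sh,sh.mean(0))
```

```text
tab [0.5465 0.2214 0.1766] -11.103829011102246
-dish +x inner? skip
dish inner [[0.6202 0.2139 0.106 ]
 [0.4739 0.2435 0.106 ]
 [0.6128 0.1914 0.106 ]
 [0.4672 0.22   0.106 ]] [0.5435 0.2172 0.106 ]
-11.421833287273154
-11.123860703731365
shoulder [[0.6063 0.219  0.126 ]
 [0.6038 0.1954 0.126 ]
 [0.4878 0.2404 0.126 ]
 [0.4833 0.2178 0.126 ]] [0.5453 0.2181 0.126 ]
```

```bash
python3 -c "
from rig import manip as m
print(m.sign_off())"
```

```text
the job is handed in; nothing more can be done
None
```

The wide divider now stands upright between the two standing dishes with its foot on the tray floor, square to them within about half a degree and centred to about 2 mm; the robot never touched the small divider, and I handed the job in shortly after 17 s on the robot's clock.

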